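# Open the tight-capped tablet jar in the bench jar holder

## Robot

A 7-joint arm with a two-finger parallel gripper is mounted at the origin on the work surface. World frame = base frame: x ahead of the robot, y to its left, z up, the work surface at z = 0. Lengths are in m, angles in rad, forces in N, time in s.
With the tool pointing down it reaches from about 0.35 to 0.9 m from the base axis. Payload 8.1 kg.
Tool frame: the origin (TCP) lies at the very end of the fingers, on their centre line; the grasp point (between the pads) lies 19 mm behind it; x points along the fingers, y is the direction in which the jaws open and shut, and the axes are right-handed (so a half turn about x gives the same grasp; the last joint's range is limited). The gripper opens to 92 mm and grips with 3 to 60 N. Pads are 19 mm wide; open, the fingers measure 130 mm over their backs; the gripper's body (75 mm by 190 mm) begins 47 mm behind the grasp point.
Start: joints at [1.071, 0.434, 0.025, 1.573, -0.012, 1.134, -0.075], TCP at [0.242, -0.576, 0.227] pointing down, gripper open.
Joint ranges: [-2.62, 2.62], [-0.44, 2.09], [-1.27, 1.32], [0.08, 2.57], [-1.32, 4.46], [0.12, 2], [-2.74, 2.74]. Speed limits (rad/s): [2.22, 2.22, 3.01, 3.01, 3.14, 3.14, 3.14].

## Interface

Orientations are given as a rotation vector (axis times angle).
In Python, from cell import * gives the robot as it stands.
- The arm moves only by the shell command python3 -m handwheel 'ROWS' [FORCE]. ROWS is JSON, a list of rows, each a list of 7 numbers: the opening, from 0 (shut) to 1 (fully open), then the shift along the tool's x, y, z in m, then the turn, a rotation vector about the tool's x, y, z in rad. A call has 1 to 10 rows; each row shifts and turns the commanded pose from where the row before left it, along the tool's axes as they then stand; what a row does not reach is not made up. A row lasts 1/10 s, in which the tool goes at most 50 mm and 8.59 degrees, less where a joint would pass 70% of its speed; a pose out of reach is approached as far as the arm can. A call is refused whole if a number of a shift passes 0.05 or a number of a turn 0.15, either way. A call with a gripper value outside its range is refused whole. The fingers move at their own pace and stop on an object; FORCE is the grip in N (left out, the last holds). Time passes only in rows, so rows that do not move let the fingers close. It gives the time, the measured TCP pose, the force and the opening at its end, in the units of the state.
- observe(): the state, without advancing time (a new reading comes with each control period).
- get_image(name): name is "side" or "top" or "wrist"; returns (picture, depth): 400x640x3 uint8, blue, green, red; 400x640 float32, m along the optical axis (not along the pixel's ray), 0 where there is no reading.
- get_calibration(name): a dict with "camera_matrix" (3x3 intrinsics, pixels), "pose" (4x4, takes a point from camera to world coordinates). Camera axes: x right, y down, z forward; pixel columns grow to the right and rows downward; lengths in m; the calibration is good to about 2 mm. The wrist camera is an equidistant fisheye: a pixel r from the principal point sees the ray r / f radians off the axis. A picture is of the moment at which its call begins: read the wrist's pose just before it. get_calibration takes no time and is no camera call; for the wrist camera it gives the pose at the moment of the call.
- sign_off(): hands the job in, once; it reports no verdict.
The state is a dict: "clock": time; "joints": joint angles; "dq": joint speeds; "joint_efforts": joint torques, N m; "position": TCP position; "ee_rot": TCP orientation; "force": force on the tool from outside, world axes, zero at the start; "ft_torque": the same for the moment, N m; "width": opening from 0.0 (shut) to 1.0 (fully open).
Only numpy, scipy, OpenCV 4.12 (cv2) and the standard library are available. Lean on these libraries where they do the work, as an engineer would, in place of code of your own. Each camera call takes 0.05 s, during which the arm holds its last target. There are 200 camera calls.

## Task

On the laundry counter a square jar stands loosely in the open jar holder: first slide the holder's jaw shut by its upright grip, so that the jar is pushed home against the fixed jaw and braced. Then unscrew the tight cap anticlockwise until its threads let go, without letting the jar twist, tip or lift, and raise the cap straight up. Finish while still holding the cap in the gripper, level and still, about three centimetres clear above the jar's open mouth, with the jaw still shut, and leave the other things on the counter alone.

Things in the scene. Friction and masses are not known exactly. Their poses are not given: they have to be found in the camera images.
- holder: Jar holder screwed to the counter: steel base plate 130 (x) by 250 (y) mm, 10 mm thick, from y = -65 to +185 mm. Origin on the counter under the place where the jar's centre belongs, z up. Grey fixed jaw at the -y end; the sliding jaw comes from +y and moves along y. Its yaw varies.
- fixed_jaw (a point): Top middle of the fixed jaw's face, 36 mm along -y from the holder's origin, 55 mm above the counter. Each jaw is a 98 mm wide plate with two side lips, 14 mm long, that make a 78 mm wide pocket for the jar; the sliding jaw is 53 mm high above the counter and faces this one.
- jaw (a joint): Travel of the sliding jaw in m: 0 fully open, grows as the jaw moves along the holder's -y towards the fixed jaw; about 0.048 when it has the jar home against the fixed jaw and can go no further (end of travel 0.056 without a jar). Starts at 0 to 0.02. Slides stiffly: about 7 N alone, up to 14 N pushing the jar; it stays where it is left.
- jaw_grip (a point): On the axis of the sliding jaw's upright grip, a black square post 20 by 20 mm, sides along the holder's x and y. The point is 104 mm above the counter; the post's top 114 mm, the low bar from which it rises 24 mm. It moves with the jaw; with the jaw shut it is 125 mm from the holder's origin along +y.
- jar: Loose white jar, 0.4 to 0.7 kg, square body 72 by 72 mm, 84 mm high, origin at the centre of its underside, z up, standing on the 10 mm plate; its axes are nearly those of the holder. It starts 3 to 12 mm short of the fixed jaw. Once braced it can still twist a few degrees before the lips stop it.
- jar_rim (a point): Centre of the jar's mouth, 45 mm across, under the cap, 112 mm above the jar's underside. A sprung rubber ring on the rim presses the cap up (about 14 N) and stands up to 6 mm above this point when the cap is off.
- cap: Round aluminium screw cap, 64 mm diameter, 24 mm high plus a 3 mm high rib on top, 40 to 85 g; origin at the centre of its lower edge, z up, 94 mm above the jar's underside while screwed on. Three-lug quarter-turn thread, tight: about 0.3 to 0.5 Nm, anticlockwise seen from above. It cannot be lifted without the jar until free; then it lifts straight off.
- cap_rib (a point): Outer end of the rib that runs on the cap's top from its centre along the cap's +x. Yaw of the cap from the jar's x (jar x = holder x): 0 fully tight, start 0.03 to 0.28 rad, threads free above 0.98 rad, hard stop at 1.6 rad; aim for about 1.25. So when free the rib points nearly towards the sliding jaw (holder +y).
- iron: Bystander: clothes iron lying on its soleplate, about 200 by 105 mm, 140 mm high; origin at the underside.
- spray: Bystander: white plastic bottle, 68 mm diameter, 140 mm high; origin at the centre of its underside.
- tray: Bystander: empty grey plastic tray 160 by 110 by 50 mm; origin at the centre of its underside.

How it is judged:
By the outcome, as a careful person would: the job done as asked, in the order asked, and still so for the second after the job is handed in, while the arm keeps its last pose, push and grip.
It also fails if it takes over 51 s, if anything falls off the work surface, if the arm or the gripper's body presses on something with over 40 N, if the wrist force passes 120 N, or if a joint passes its speed limit or range.

## Working session

There is one attempt and no reset: what is moved stays moved. The work goes in short steps, Python scripts to look and compute and a shell command to move; the robot and the scene stay as the last step left them, time stands still between calls to the robot, and variables do not carry over. Pictures are saved under pics/ and viewed, about 8 in all and at most 12, crops included, and the job is handed in when it is done.

```bash
mkdir -p pics; ls
python3 - <<'E'
from cell import *
import cv2,numpy as np
s=observe();print({k:np.round(v,3).tolist() for k,v in s.items()})
for n in("top","side"):
    p,d=get_image(n);cv2.imwrite(f"pics/{n}0.png",p);np.save(f"pics/{n}0.npy",d)
    c=get_calibration(n);print(n,np.round(c["camera_matrix"],1).tolist(),np.round(c["pose"],3).tolist())
E
```

```text
pics
{'clock': 0.0, 'joints': [1.071, 0.435, 0.025, 1.574, -0.012, 1.134, -0.075], 'dq': [0.001, 0.0, -0.0, 0.001, -0.0, -0.001, 0.0], 'joint_efforts': [-0.001, -66.786, 0.984, -31.446, -0.061, 0.043, 0.0], 'position': [0.241, -0.576, 0.226], 'ee_rot': [2.004, 0.404, -2.005], 'force': [-0.455, 0.248, 0.781], 'ft_torque': [0.008, 0.026, 0.054], 'width': 1.002}
top [[385.1, 0.0, 321.6], [0.0, 385.1, 199.1], [0.0, 0.0, 1.0]] [[0.018, -0.983, 0.185, 0.299], [-0.999, -0.025, -0.031, 0.013], [0.035, -0.185, -0.982, 1.134], [0.0, 0.0, 0.0, 1.0]]
side [[413.4, 0.0, 322.3], [0.0, 413.4, 199.0], [0.0, 0.0, 1.0]] [[-0.981, -0.15, 0.122, 0.357], [-0.193, 0.779, -0.596, 0.671], [-0.006, -0.609, -0.793, 0.988], [0.0, 0.0, 0.0, 1.0]]
```

View pics/top0.png

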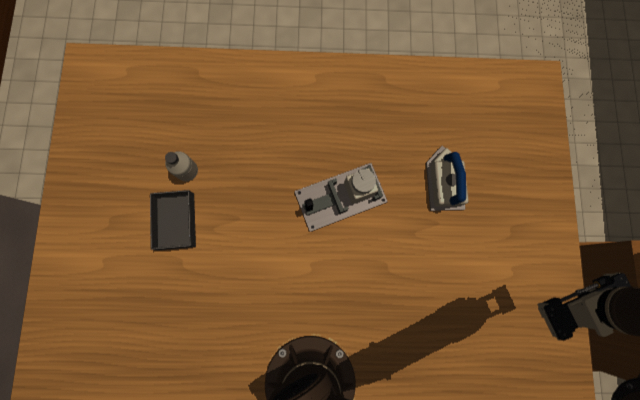

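View pics/side0.png

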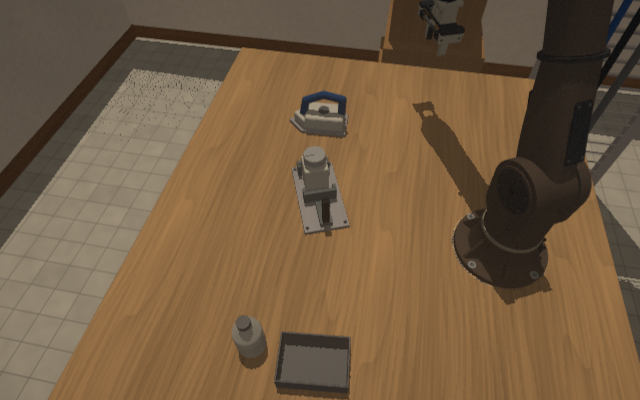

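The top picture shows the holder around (340,197), post at (309,205), cap at (363,182), iron to its right (447,180); spray and tray are far left.

```bash
cat > h.py <<'E'
from cell import *
import cv2,numpy as np
from scipy.spatial.transform import Rotation as R
def cloud(n,d):
    c=get_calibration(n);K=c["camera_matrix"];T=np.array(c["pose"])
    v,u=np.mgrid[:400,:640];P=np.dstack([(u-K[0][2])/K[0][0]*d,(v-K[1][2])/K[1][1]*d,d])
    W=P@T[:3,:3].T+T[:3,3];W[d==0]=np.nan;return W
E
python3 - <<'E'
from h import *
p=cv2.imread("pics/top0.png");W=cloud("top",np.load("pics/top0.npy"))
S=cloud("side",np.load("pics/side0.npy"))
for nm,X,(x0,x1,y0,y1) in(("top",W,(285,400,155,240)),("side",S,(285,355,140,240))):
    X=X[y0:y1,x0:x1].reshape(-1,3);X=X[~np.isnan(X[:,0])]
    z=X[:,2];print(nm,np.histogram(z,bins=np.arange(-.01,.16,.01))[0])
    pl=X[z>.006];r=cv2.minAreaRect((pl[:,:2]*1000).astype(np.float32));print("plate",r,cv2.boxPoints(r).round().tolist())
    c=X[z>.119];print("cap",len(c),c.mean(0),np.ptp(c,axis=0))
    fa=X[(z>.095)&(z<.119)];print(len(fa));h=fa[(np.linalg.norm(fa[:,:2]-c.mean(0)[:2],axis=1)>.06)];print("post",len(h),h.mean(0),np.ptp(h,axis=0))
cv2.imwrite("pics/c1.png",cv2.resize(p[155:240,285:400],None,fx=6,fy=6,interpolation=cv2.INTER_CUBIC))
E
```

```text
top [3537 3839  807  338   49   76  273   35   32   52  171   17   73  377
   63    0]
plate ((532.1376342773438, -85.06977844238281), (211.98004150390625, 341.9527893066406), 5.903149604797363) [[409.0, 74.0], [444.0, -266.0], [655.0, -244.0], [620.0, 96.0]]
cap 441 [ 0.54242023 -0.12989007  0.12793728] [0.06432008 0.0631327  0.01513056]
125
post 59 [0.48076643 0.01668735 0.11230828] [0.0216007  0.01931278 0.02132025]
side [2115 2450  654  289  154  170  244   86   68   89  185   49  100  279
   41    0]
plate ((541.8770751953125, -116.665771484375), (156.0666961669922, 345.671630859375), 19.004697799682617) [[412.0, 21.0], [524.0, -305.0], [672.0, -255.0], [559.0, 72.0]]
cap 330 [ 0.54307164 -0.12609147  0.12734781] [0.06469392 0.06565005 0.01498119]
181
post 73 [0.48142064 0.02070948 0.10913956] [0.02095449 0.02301487 0.02226158]
```

View pics/c1.png

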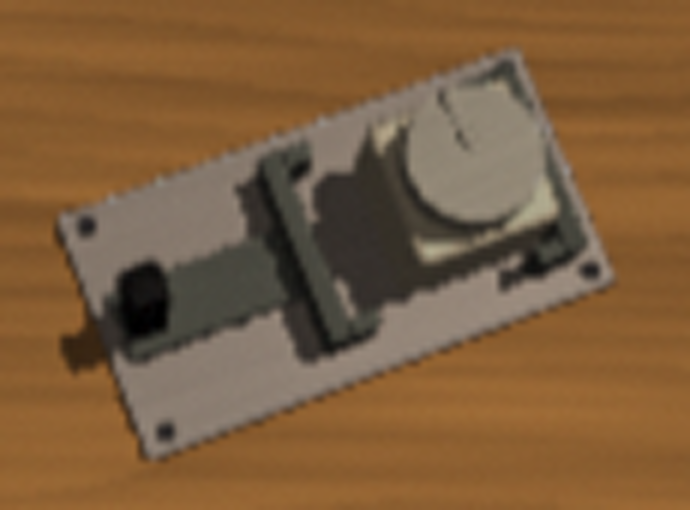

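```bash
cat >> h.py <<'E'
def state():
    s=observe();M=R.from_rotvec(s["ee_rot"]).as_matrix();return s,np.array(s["position"]),M
def plan(pos,yaw):
    """jaw axis (tool y) at world angle yaw (mod pi), tool x down: turn (tool frame) then shift in turned tool axes"""
    s,p,M=state()
    for y in(yaw,yaw+np.pi):
        ty=np.array([np.cos(y),np.sin(y),0]);tx=np.array([0,0,-1.]);T=np.c_[tx,ty,np.cross(tx,ty)]
        print("turn",R.from_matrix(M.T@T).as_rotvec().round(4),"shift after turn",(T.T@(np.array(pos)-p)).round(4),"before",(M.T@(np.array(pos)-p)).round(4))
def brief():
    s,p,M=state();print("t",s["clock"],"p",p.round(4),"jawyaw",round(float(np.degrees(np.arctan2(M[1,1],M[0,1]))),2),"tilt",M[2].round(4),"F",np.round(s["force"],1),"T",np.round(s["ft_torque"],2),"w",round(float(s["width"]),4),"j",np.round(s["joints"],2))
E
python3 - <<'E'
from h import *
c=get_calibration("top");K=np.array(c["camera_matrix"]);T=np.array(c["pose"])
def bp(u,v,z):
    r=T[:3,:3]@np.linalg.solve(K,[u,v,1]);return T[:3,3]+r*(z-T[2,3])/r[2]
q=np.array([bp(285+(x-2.5)/6,155+(y-2.5)/6,.01) for x,y in((520,50),(612,283),(148,458),(60,215))])
print(q.round(4))
for a,b in((0,3),(1,2)): d=q[b]-q[a];print(np.linalg.norm(d),np.degrees(np.arctan2(d[1],d[0]))-90)
for a,b in((1,0),(2,3)): d=q[b]-q[a];print(np.linalg.norm(d),np.degrees(np.arctan2(d[1],d[0])))
y=np.radians(22.5);m=q.mean(0);print("origin",m[:2]-.06*np.array([-np.sin(y),np.cos(y)]))
brief();plan((.481,.0185,.2),np.radians(112.6))
E
```

```text
[[ 0.6271 -0.1705  0.01  ]
 [ 0.5083 -0.2158  0.01  ]
 [ 0.416   0.0128  0.01  ]
 [ 0.5358  0.0593  0.01  ]]
0.24729334097615802 21.678405303749244
0.24650830736886653 21.990451641492285
0.12719914438589838 20.88317800200579
0.12853313968951385 21.243023861884673
origin [ 0.54472929 -0.1339886 ]
t 0.1 p [ 0.2413 -0.5761  0.226 ] jawyaw -67.27 tilt [-1.0e+00 -1.4e-03  2.0e-04] F [ 0.1 -0.5 -0. ] T [ 0.01 -0.03  0.  ] w 1.0035 j [ 1.07  0.44  0.03  1.57 -0.01  1.13 -0.08]
turn [-3.1393e+00 -2.2000e-03  3.0000e-04] shift after turn [0.026  0.4568 0.4498] before [ 0.0266 -0.4557 -0.4508]
turn [0.0023 0.0002 0.0014] shift after turn [ 0.026  -0.4568 -0.4498] before [ 0.0266 -0.4557 -0.4508]
```

```bash
python3 -m handwheel '[[1,0,-0.035,-0.0345,0,0,0],[1,0,-0.035,-0.0345,0,0,0],[1,0,-0.035,-0.0345,0,0,0],[1,0,-0.035,-0.0345,0,0,0],[1,0,-0.035,-0.0345,0,0,0],[1,0,-0.035,-0.0345,0,0,0],[1,0,-0.035,-0.0345,0,0,0],[1,0,-0.035,-0.0345,0,0,0],[1,0,-0.035,-0.0345,0,0,0],[1,0,-0.035,-0.0345,0,0,0]]' 40
python3 -m handwheel '[[1,0,-0.035,-0.0345,0,0,0],[1,0,-0.035,-0.0345,0,0,0],[1,0,-0.035,-0.0345,0,0,0],[1,0,0,0,0,0,0],[1,0,0,0,0,0,0],[1,0,0,0,0,0,0]]'
python3 - <<'E'
from h import *
brief();c=get_calibration("wrist");print(c)
p,d=get_image("wrist");cv2.imwrite("pics/w1.png",p);np.save("pics/w1.npy",d)
plan((.481,.0185,.085),np.radians(112.0))
E
```

```text
clock: 1.1
position: [0.4246, -0.1185, 0.2268]
ee_rot: [2.004, 0.402, -2.004]
force: [1.9, -0.4, 0.1]
width: 1.0
clock: 1.7
position: [0.4789, 0.0152, 0.2264]
ee_rot: [2.003, 0.401, -2.005]
force: [0.4, -0.7, -0.5]
width: 1.003
t 1.7 p [0.4789 0.0152 0.2264] jawyaw -67.35 tilt [-1.0e+00  3.0e-04  1.2e-03] F [ 0.4 -0.7 -0.5] T [-0.01  0.06 -0.01] w 1.0028 j [ 0.17  0.23 -0.37  1.89  0.1   1.04 -1.42]
{'camera_matrix': array([[309.70691629,   0.        , 318.59800175],
       [  0.        , 309.70691629, 199.87426714],
       [  0.        ,   0.        ,   1.        ]]), 'pose': array([[ 3.85560890e-01, -8.79633741e-01, -2.78544939e-01,
         5.53955615e-01],
       [-9.22682387e-01, -3.67534626e-01, -1.16513997e-01,
         4.62587454e-02],
       [ 1.14733280e-04,  3.01931749e-01, -9.53329537e-01,
         3.85983495e-01],
       [ 0.00000000e+00,  0.00000000e+00,  0.00000000e+00,
         1.00000000e+00]])}
turn [-3.1311e+00  7.0000e-04  1.6000e-03] shift after turn [0.1415 0.0026 0.0033] before [ 0.1415 -0.0026 -0.0035]
turn [ 0.0105  0.001  -0.0004] shift after turn [ 0.1415 -0.0026 -0.0033] before [ 0.1415 -0.0026 -0.0035]
```

View pics/w1.png

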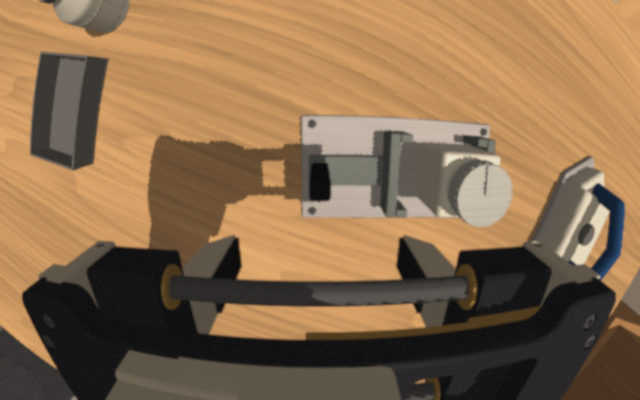

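The wrist picture shows the holder from (302,115) to (490,217), aligned with the tool, post at (319,180), cap at (482,193), rib pointing up and away.

```bash
cat >> h.py <<'E'
def wray(u,v,K):
    x=u-K[0][2];y=v-K[1][2];r=np.hypot(x,y)+1e-9;t=np.tan(r/K[0][0]);return x/r*t,y/r*t
def wcloud(d,T,K):
    v,u=np.mgrid[:400,:640];a,b=wray(u,v,K);P=np.dstack([a*d,b*d,d]);W=P@T[:3,:3].T+T[:3,3];W[d==0]=np.nan;return W
E
python3 - <<'E'
from h import *
c=get_calibration("wrist");T=np.array(c["pose"]);K=c["camera_matrix"]
W=wcloud(np.load("pics/w1.npy"),T,K)
X=W[105:232,295:525].reshape(-1,3);X=X[~np.isnan(X[:,0])];z=X[:,2]
c=X[z>.121];(cx,r)=cv2.minEnclosingCircle((c[:,:2]*1000).astype(np.float32));print("cap",len(c),c.mean(0).round(4),cx,r,np.median(c[:,2]))
f=X[(z>.1)&(np.linalg.norm(X[:,:2]-c.mean(0)[:2],axis=1)>.08)]
print("post",len(f),f.mean(0).round(4),cv2.minAreaRect((f[:,:2]*1000).astype(np.float32)))
P=W[105:232,295:525]
def bp(u,v,z):
    a,b=wray(u,v,K);r=T[:3,:3]@np.array([a,b,1]);return T[:3,3]+r*(z-T[2,3])/r[2]
q=np.array([bp(*uv,.01) for uv in((302,115.5),(490,124.5),(302,217))]);print(q.round(4))
for k in(1,2): d=q[k]-q[0];print(np.linalg.norm(d),np.degrees(np.arctan2(d[1],d[0])))
t=bp(319,167,.114);print("post top centre?",t)
rb=[bp(487,167,.131),bp(487,193,.131)];d=rb[0]-rb[1];print("rib",np.round(rb,4),np.degrees(np.arctan2(d[1],d[0])))
p=cv2.imread("pics/w1.png");cv2.imwrite("pics/c2.png",cv2.resize(p[105:235,295:525],None,fx=3.4,fy=3.4,interpolation=cv2.INTER_CUBIC))
E
```

```text
cap 2956 [ 0.5447 -0.128   0.1299] (544.4188842773438, -131.35675048828125) 32.802040100097656 0.13016883919705377
post 530 [0.4846 0.0161 0.1143] ((483.18609619140625, 15.526962280273438), (21.000221252441406, 19.700931549072266), 22.17629623413086)
[[ 0.5346  0.0593  0.01  ]
 [ 0.63   -0.171   0.01  ]
 [ 0.4143  0.0109  0.01  ]]
0.24928203086652212 -67.49736526705748
0.12965104906793393 -158.09063251797315
post top centre? [0.50313148 0.02422063 0.114     ]
rib [[ 0.5693 -0.1175  0.131 ]
 [ 0.5476 -0.1308  0.131 ]] 31.52571608179634
```

View pics/c2.png

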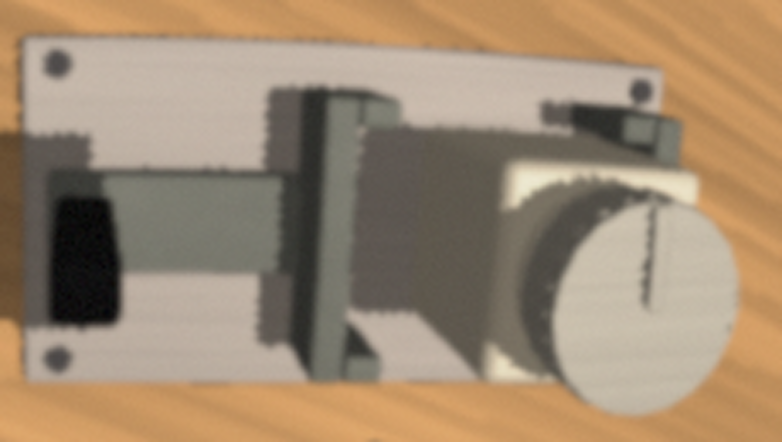

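```bash
python3 -m handwheel '[[1,0,0.0013,-0.0039,0.006,0,0],[1,0.035,0,0,0,0,0],[1,0.035,0,0,0,0,0],[1,0.035,0,0,0,0,0],[1,0.025,0,0,0,0,0],[1,0.0115,0,0,0,0,0],[1,0,0,0,0,0,0],[1,0,0,0,0,0,0]]' 40
python3 -m handwheel '[[0,0,0,0,0,0,0],[0,0,0,0,0,0,0],[0,0,0,0,0,0,0],[0,0,0,0,0,0,0],[0,0,0,0,0,0,0],[0,0,0,0,0,0,0],[0,0,0,0,0,0,0],[0,0,0,0,0,0,0]]'
python3 -c "
from h import *
brief()"
```

```text
clock: 2.55
position: [0.4842, 0.0166, 0.0861]
ee_rot: [2.008, 0.396, -2.006]
force: [0.1, -0.0, 0.7]
width: 1.004
clock: 3.35
position: [0.4835, 0.0168, 0.0852]
ee_rot: [2.007, 0.397, -2.007]
force: [-0.1, 0.1, 0.6]
width: 0.352
t 3.35 p [0.4835 0.0168 0.0852] jawyaw -67.61 tilt [-1.e+00 -0.e+00  1.e-04] F [-0.1  0.1  0.6] T [-0.   -0.01  0.01] w 0.3524 j [ 0.11  0.41 -0.33  2.05  0.2   0.71 -1.53]
```

```bash
python3 -m handwheel '[[0,0,0,0,0,0,0],[0,0,0,0,0,0,0],[0,0,0,0,0,0,0],[0,0,0,0,0,0,0]]'
python3 -m handwheel '[[0,0,0.005,0,0,0,0],[0,0,0.005,0,0,0,0],[0,0,0.005,0,0,0,0],[0,0,0.005,0,0,0,0],[0,0,0.005,0,0,0,0],[0,0,0.004,0,0,0,0],[0,0,0,0,0,0,0],[0,0,0,0,0,0,0]]'
python3 -c "
from h import *
brief()"
```

```text
clock: 3.75
position: [0.4835, 0.0166, 0.0852]
ee_rot: [2.007, 0.397, -2.007]
force: [1.9, -1.0, -1.0]
width: 0.216
clock: 4.55
position: [0.4941, -0.0091, 0.0852]
ee_rot: [2.007, 0.399, -2.008]
force: [-2.2, 4.3, 2.4]
width: 0.215
t 4.55 p [ 0.4941 -0.0091  0.0852] jawyaw -67.57 tilt [-1.0e+00 -1.1e-03  3.0e-04] F [-2.2  4.3  2.4] T [ 0.92  0.47 -0.08] w 0.2149 j [ 0.16  0.43 -0.33  2.03  0.2   0.72 -1.47]
```

```bash
python3 -m handwheel '[[0,0,0.003,0,0,0,0],[0,0,0.003,0,0,0,0],[0,0,0.002,0,0,0,0],[0,0,0.001,0,0,0,0],[0,0,0,0,0,0,0]]'
python3 -m handwheel '[[0,0,0.001,0,0,0,0],[0,0,0,0,0,0,0]]'
python3 -m handwheel '[[0,0,0.001,0,0,0,0],[0,0,0,0,0,0,0]]'
python3 -c "
from h import *
brief()"
```

```text
clock: 5.05
position: [0.4972, -0.0164, 0.0852]
ee_rot: [2.006, 0.401, -2.008]
force: [-4.9, 8.0, 4.0]
width: 0.219
clock: 5.25
position: [0.4974, -0.0172, 0.0852]
ee_rot: [2.006, 0.401, -2.008]
force: [-5.7, 9.2, 4.1]
width: 0.215
clock: 5.45
position: [0.4978, -0.018, 0.0852]
ee_rot: [2.006, 0.401, -2.008]
force: [-4.7, 8.2, 4.3]
width: 0.217
t 5.45 p [ 0.4978 -0.018   0.0852] jawyaw -67.5 tilt [-1.0e+00 -2.4e-03  6.0e-04] F [-4.7  8.2  4.3] T [ 1.7   0.96 -0.15] w 0.2169 j [ 0.18  0.43 -0.33  2.02  0.2   0.72 -1.45]
```

```bash
for i in 1 2 3; do python3 -m handwheel '[[0,0,0.001,0,0,0,0],[0,0,0,0,0,0,0]]' | grep -E "pos|force"; done
```

```text
position: [0.498, -0.0186, 0.0852]
force: [-5.9, 9.8, 4.7]
position: [0.498, -0.0186, 0.0852]
force: [-7.1, 13.6, 5.6]
position: [0.4981, -0.0186, 0.0852]
force: [-8.6, 16.7, 7.2]
```

```bash
for i in 1 2; do python3 -m handwheel '[[0,0,0.001,0,0,0,0],[0,0,0,0,0,0,0]]' | grep -E "pos|force"; done
python3 -m handwheel '[[0,0,-0.002,0,0,0,0],[0,0,-0.0015,0,0,0,0],[0,0,0,0,0,0,0]]'
python3 -c "
from h import *
brief()"
```

```text
position: [0.498, -0.0187, 0.0852]
force: [-11.2, 19.5, 7.9]
position: [0.4981, -0.0186, 0.0852]
force: [-12.5, 21.8, 10.5]
clock: 6.75
position: [0.498, -0.0186, 0.0852]
ee_rot: [2.005, 0.403, -2.008]
force: [-7.0, 10.9, 4.1]
width: 0.215
t 6.75 p [ 0.498  -0.0186  0.0852] jawyaw -67.46 tilt [-1.e+00 -3.e-03  8.e-04] F [-7.  10.9  4.1] T [ 2.19  1.13 -0.14] w 0.2152 j [ 0.18  0.43 -0.33  2.01  0.2   0.73 -1.44]
```

```bash
python3 -m handwheel '[[0,0,-0.0015,0,0,0,0],[0,0,-0.001,0,0,0,0],[0.6,0,0,0,0,0,0],[1,0,0,0,0,0,0],[1,0,0,0,0,0,0],[1,0,0,0,0,0,0],[1,0,0,0,0,0,0]]'
python3 -m handwheel '[[1,-0.02,0,0,0,0,0],[1,-0.04,0,0,0,0,0],[1,-0.04,0,0,0,0,0],[1,0,0.03,0,0,0,0],[1,0,0,0,0,0,0],[1,0,0,0,0,0,0],[1,0,0,0,0,0,0]]'
python3 - <<'E'
from h import *
brief()
c=get_calibration("wrist");T=np.array(c["pose"]);K=c["camera_matrix"];p,d=get_image("wrist")
cv2.imwrite("pics/w2.png",p);W=wcloud(d,T,K);X=W.reshape(-1,3);X=X[~np.isnan(X[:,0])]
X=X[(abs(X[:,0]-.53)<.12)&(abs(X[:,1]+.08)<.14)&(X[:,2]<.14)];z=X[:,2]
c=X[z>.121];cx,r=cv2.minEnclosingCircle((c[:,:2]*1000).astype(np.float32));print("cap",len(c),c.mean(0),cx,r,np.ptp(c,axis=0))
f=X[(z>.1)&(X[:,1]>-.06)];print("post",len(f),f.mean(0),cv2.minAreaRect((f[:,:2]*1000).astype(np.float32)))
E
```

```text
clock: 7.45
position: [0.4984, -0.0195, 0.0852]
ee_rot: [2.007, 0.397, -2.007]
force: [-0.1, -0.3, -0.4]
width: 0.601
clock: 8.15
position: [0.5091, -0.0464, 0.1847]
ee_rot: [2.006, 0.398, -2.008]
force: [-0.0, 0.2, 0.1]
width: 1.002
t 8.15 p [ 0.5091 -0.0464  0.1847] jawyaw -67.58 tilt [-1.e+00 -8.e-04  1.e-03] F [-0.   0.2  0.1] T [ 0.04 -0.03  0.01] w 1.002 j [ 0.26  0.32 -0.35  1.88  0.13  0.96 -1.32]
cap 4423 [ 0.54865775 -0.13085411  0.12989937] (545.4501342773438, -133.98951721191406) 32.99955749511719 [0.05919137 0.0640998  0.01374016]
post 690 [ 0.49995952 -0.01909012  0.11375516] ((498.1893005371094, -18.835554122924805), (19.722211837768555, 20.745285034179688), 23.129512786865234)
```

View pics/w2.png

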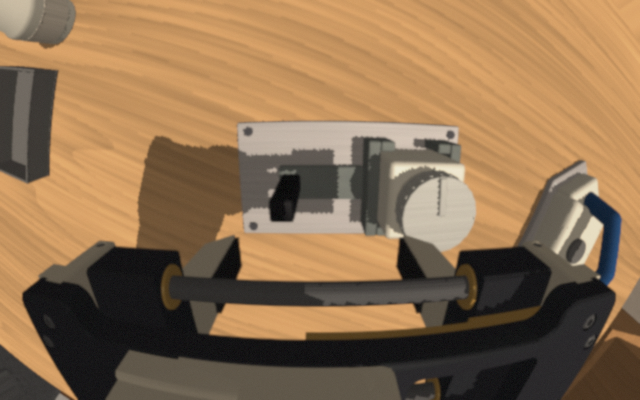

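The jar now sits between both jaws with the cap at (440,212) and the post at (285,197). Next I move over the cap.

```bash
python3 -m handwheel '[[1,0,0.03,0,0,0,0],[1,0,0.035,0,0,0,0],[1,0,0.03,0,0,0,0],[1,0,0,0,0,0,0],[1,0,0,0,0,0,0],[1,0,0,0,0,0,0]]'
python3 - <<'E'
from h import *
brief();plan((.5454,-.1341,.099),np.radians(112.3))
c=get_calibration("wrist");T=np.array(c["pose"]);K=c["camera_matrix"];p,d=get_image("wrist")
W=wcloud(d,T,K);m=np.nan_to_num((W[...,2]>.1)&(W[...,2]<.14)&(np.linalg.norm(W[...,:2]-[.5454,-.1341],axis=2)<.035))
ys,xs=np.nonzero(m);print(xs.min(),xs.max(),ys.min(),ys.max())
cv2.imwrite("pics/c3.png",cv2.resize(p[120:300,220:420],None,fx=3,fy=3,interpolation=cv2.INTER_CUBIC))
E
```

```text
clock: 8.8
position: [0.5455, -0.1331, 0.1849]
ee_rot: [2.006, 0.4, -2.007]
force: [-0.3, 1.7, -0.8]
width: 1.0
t 8.8 p [ 0.5455 -0.1331  0.1849] jawyaw -67.5 tilt [-1.0e+00 -1.2e-03  4.0e-04] F [-0.3  1.7 -0.8] T [ 0.    0.01 -0.04] w 1.0004 j [ 0.37  0.39 -0.3   1.76  0.14  1.   -1.16]
turn [-3.1381e+00 -1.8000e-03  7.0000e-04] shift after turn [ 0.0859 -0.0009 -0.0005] before [0.0859 0.001  0.0005]
turn [0.0035 0.0004 0.0012] shift after turn [0.0859 0.0009 0.0005] before [0.0859 0.001  0.0005]
278 363 169 255
```

View pics/c3.png

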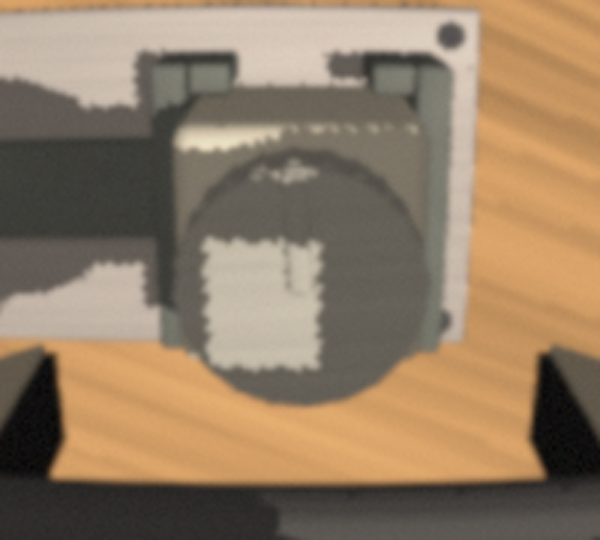

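The rib runs from about (300,280) to (288,180) in the crop, so the cap starts near 0.12 rad. The cap is centred between the fingers.

```bash
python3 -m handwheel '[[1,0.03,0.001,0.0005,0.003,0,0.001],[1,0.03,0,0,0,0,0],[1,0.016,0,0,0,0,0],[1,0.0095,0,0,0,0,0],[1,0,0,0,0,0,0],[1,0,0,0,0,0,0]]' 50
python3 -c "
from h import *
brief()"
python3 -m handwheel '[[0.7,0,0,0,0,0,0],[0.65,0,0,0,0,0,0],[0,0,0,0,0,0,0],[0,0,0,0,0,0,0],[0,0,0,0,0,0,0],[0,0,0,0,0,0,0]]'
python3 -c "
from h import *
brief()"
```

```text
clock: 9.45
position: [0.5464, -0.1355, 0.1005]
ee_rot: [2.009, 0.394, -2.007]
force: [0.4, 0.3, 1.4]
width: 1.002
t 9.45 p [ 0.5464 -0.1355  0.1005] jawyaw -67.75 tilt [-1.0e+00  1.4e-03 -8.0e-04] F [0.4 0.3 1.4] T [-0.05  0.03 -0.01] w 1.0022 j [ 0.35  0.49 -0.28  1.85  0.18  0.82 -1.2 ]
clock: 10.05
position: [0.5455, -0.1346, 0.1]
ee_rot: [2.008, 0.396, -2.009]
force: [-2.8, 4.2, 4.2]
width: 0.694
t 10.05 p [ 0.5455 -0.1346  0.1   ] jawyaw -67.74 tilt [-1.e+00 -5.e-04  2.e-04] F [-2.8  4.2  4.2] T [ 1.17  0.65 -0.08] w 0.6938 j [ 0.35  0.49 -0.28  1.85  0.18  0.82 -1.2 ]
```

```bash
python3 -m handwheel '[[0,0,0,0,-0.05,0,0],[0,0,0,0,-0.08,0,0],[0,0,0,0,-0.08,0,0],[0,0,0,0,-0.08,0,0],[0,0,0,0,0,0,0]]' 60
python3 -c "
from h import *
brief()"
```

```text
clock: 10.55
position: [0.5462, -0.1357, 0.1]
ee_rot: [1.83, 0.645, -1.828]
force: [0.6, 1.9, 2.6]
width: 0.697
t 10.55 p [ 0.5462 -0.1357  0.1   ] jawyaw -51.08 tilt [-1.0e+00  1.1e-03 -6.0e-04] F [0.6 1.9 2.6] T [0.49 0.05 0.2 ] w 0.697 j [ 0.41  0.5  -0.36  1.85  0.23  0.83 -0.96]
```

```bash
python3 -m handwheel '[[0,0,0,0,-0.08,0,0],[0,0,0,0,-0.08,0,0],[0,0,0,0,-0.08,0,0],[0,0,0,0,-0.08,0,0],[0,0,0,0,-0.08,0,0],[0,0,0,0,0,0,0]]'
python3 -c "
from h import *
brief()"
python3 -m handwheel '[[0,0,0,0,-0.08,0,0],[0,0,0,0,-0.08,0,0],[0,0,0,0,-0.08,0,0],[0,0,0,0,-0.08,0,0],[0,0,0,0,-0.08,0,0],[0,0,0,0,-0.03,0,0],[0,0,0,0,0,0,0],[0,0,0,0,0,0,0]]'
python3 - <<'E'
from h import *
brief()
p,d=get_image("wrist");cv2.imwrite("pics/w3.png",p)
E
```

```text
clock: 11.15
position: [0.5465, -0.1362, 0.1001]
ee_rot: [1.563, 0.932, -1.562]
force: [-0.0, 0.4, 2.1]
width: 0.691
t 11.15 p [ 0.5465 -0.1362  0.1001] jawyaw -28.31 tilt [-1.0e+00  1.8e-03  1.0e-04] F [-0.   0.4  2.1] T [ 0.18 -0.1   0.15] w 0.6914 j [ 0.48  0.52 -0.46  1.84  0.3   0.85 -0.62]
clock: 11.95
position: [0.5472, -0.1362, 0.1011]
ee_rot: [1.259, 1.173, -1.257]
force: [-0.5, 1.3, 11.3]
width: 0.693
t 11.95 p [ 0.5472 -0.1362  0.1011] jawyaw -3.86 tilt [-1.      0.0033  0.0014] F [-0.5  1.3 11.3] T [0.09 0.05 0.03] w 0.693 j [ 0.55  0.54 -0.57  1.83  0.37  0.87 -0.26]
```

View pics/w3.png

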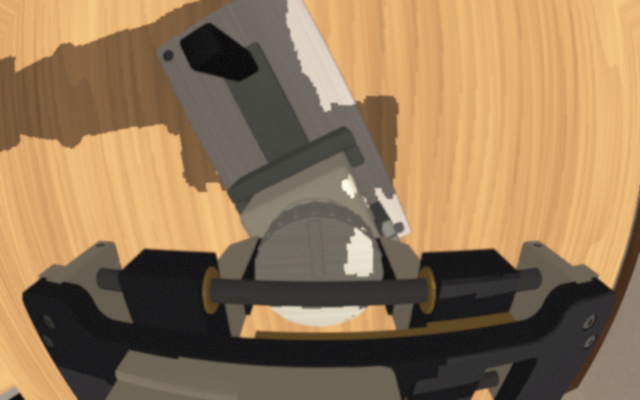

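The torque has dropped to about zero and the ring now pushes up with 11 N, so the threads are free. The rib runs (317,225)–(317,275), nearly towards the jaw side. I'll lift gently first.

```bash
python3 -m handwheel '[[0,-0.003,0,0,0,0,0],[0,-0.003,0,0,0,0,0],[0,-0.004,0,0,0,0,0],[0,0,0,0,0,0,0]]'
python3 -m handwheel '[[0,-0.005,0,0,0,0,0],[0,-0.005,0,0,0,0,0],[0,-0.005,0,0,0,0,0],[0,-0.005,0,0,0,0,0],[0,0,0,0,0,0,0]]'
python3 -c "
from h import *
brief()"
```

```text
clock: 12.4
position: [0.5458, -0.1362, 0.1099]
ee_rot: [1.256, 1.177, -1.257]
force: [0.4, -0.9, -0.9]
width: 0.693
clock: 12.9
position: [0.5464, -0.136, 0.1306]
ee_rot: [1.256, 1.176, -1.255]
force: [-0.2, -0.9, -1.2]
width: 0.69
t 12.9 p [ 0.5464 -0.136   0.1306] jawyaw -3.62 tilt [-1.      0.0018  0.0011] F [-0.2 -0.9 -1.2] T [-0.02 -0.12  0.01] w 0.6898 j [ 0.57  0.5  -0.59  1.81  0.34  0.93 -0.23]
```

```bash
python3 -m handwheel '[[0,-0.005,0,0,0,0,0],[0,-0.005,0,0,0,0,0],[0,-0.005,0,0,0,0,0],[0,-0.004,0,0,0,0,0],[0,0,0,0,0,0,0],[0,0,0,0,0,0,0],[0,0,0,0,0,0,0],[0,0,0,0,0,0,0],[0,0,0,0,0,0,0]]'
python3 - <<'E'
from h import *
brief()
c=get_calibration("wrist");T=np.array(c["pose"]);K=c["camera_matrix"];p,d=get_image("wrist");W=wcloud(d,T,K)
X=W.reshape(-1,3);X=X[~np.isnan(X[:,0])];X=X[(abs(X[:,0]-.53)<.12)&(abs(X[:,1]+.05)<.1)]
f=X[(X[:,2]>.1)&(X[:,2]<.12)&(X[:,1]>-.06)];print("post",len(f),f.mean(0),cv2.minAreaRect((f[:,:2]*1000).astype(np.float32)))
s,_=get_image("side");cv2.imwrite("pics/end.png",np.hstack([cv2.resize(p[:340,120:520],(470,400)),cv2.resize(s[110:240,270:370],(308,400),interpolation=cv2.INTER_CUBIC)]))
E
```

```text
clock: 13.8
position: [0.5458, -0.136, 0.1485]
ee_rot: [1.255, 1.178, -1.256]
force: [-0.7, -0.8, -1.2]
width: 0.693
t 13.8 p [ 0.5458 -0.136   0.1485] jawyaw -3.61 tilt [-1.e+00  1.e-04  9.e-04] F [-0.7 -0.8 -1.2] T [ 0.   -0.13 -0.02] w 0.6934 j [ 0.58  0.48 -0.6   1.79  0.32  0.97 -0.21]
post 1055 [ 0.49902493 -0.0203458   0.11388594] ((497.2890930175781, -19.222095489501953), (20.939485549926758, 20.90769386291504), 21.29673957824707)
```

View pics/end.png

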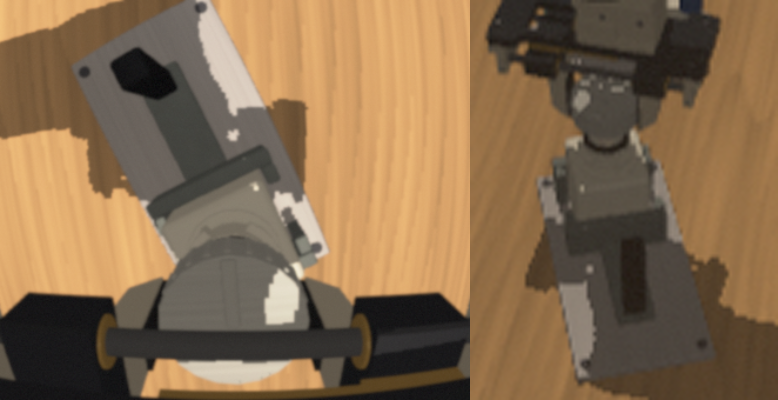

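```bash
python3 -m handwheel '[[0,0,0,0,0,0,0],[0,0,0,0,0,0,0],[0,0,0,0,0,0,0]]'; python3 -c "
from cell import *
print(sign_off())"
```

```text
clock: 14.2
position: [0.5459, -0.136, 0.1487]
ee_rot: [1.255, 1.178, -1.256]
force: [0.2, 0.3, -0.3]
width: 0.695
the job is handed in; nothing more can be done
None
```

The cap is off and held in the gripper about 3 cm above the jar's open mouth, and I handed the job in at 14.2 s. No verdict came back.

- **Jaw:** I gripped the upright post and slid the jaw until it stopped at about 25 N of push. The post then stood about 126 mm from the holder's origin, against 125 mm expected. After the lift it was still in the same place to about 1 mm.
- **Unscrewing:** I gripped the cap and turned it about 1.12 rad anticlockwise. The torque dropped to about zero and the ring pushed up with 11 N, so the threads had let go.
- **Lift:** I raised the cap about 48.5 mm straight up. The load during the lift was only about 1 N, so the jar was not lifted with it.
- **Last checks:** The cap's lower edge is about 30 mm above the rim point by calculation, or roughly 25 mm above the raised rubber ring. The tool was level to about 0.001 rad and still. The last pictures show the jar upright between the jaws with its mouth open.

I did not measure how far the jar itself twisted, only that it looked square in its pocket. I also did not look again at the iron, spray bottle or tray, but nothing came near them. Position estimates of the holder disagreed by 1–2 mm, within the calibration error.

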